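Set the slide-viewing magnifier to its index and clamp it

TASK

The magnifier carriage on the slide-viewing rail is clamped in the wrong place. Turn its clamp lever anticlockwise until the carriage is free, before you move it; slide the carriage along the rail until its pointer stands opposite the point of the pointed index block (not the square one); then turn the lever clockwise until it bites and press it firmly home, with about 0.35 newton metres (never over 0.5), and let go. Leave everything else on the bench where it is.

Things in the scene. Friction and masses are not known exactly. Their poses are not given: they have to be found in the camera images.
- rail: Fixed slide-viewing rail on a grey base plate 240 x 460 x 6 mm. Origin: under the middle of the rail, on the bench. Its y axis runs along the rail (400 mm long, two aluminium bars, 48 mm wide over all, tops 34 mm above the bench); x points across it, roughly towards the robot, to the side where a row of glass slides lies on the plate.
- carriage (a joint): Position of the white carriage along the rail's y (m); 0 is the middle, travel -0.125 to 0.125. Unclamped, it slides against about 6 N.
- pointer_tip (a point): Tip of the small steel pointer in the middle of the carriage's long side that faces the index blocks (rail x = -50 mm, 42 mm above the bench). The carriage body is 74 mm across the rail, 140 mm along it, its flat top 58 mm above the bench; a magnifying lens on an arm reaches out to the other side, its top 50 mm above the bench.
- fin_top (a point): Middle of the top edge of the black upright thumb fin on the carriage, made to push or pinch the carriage along: 10 mm thick along the rail, 36 mm across it, 31 mm tall, its top 89 mm above the bench, 45 mm towards rail +y from the pointer.
- lever_hub (a point): On the clamp screw's upright axis, level with the top of the lever (84 mm above the bench). The axis is 30 mm towards rail -y from the pointer, over the rail's middle. The steel hub is 26 mm across.
- lever_grip (a point): A point on top of the lever's black arm, 38 mm out from the axis. The arm is a level bar 12 mm wide, 18 mm tall, reaching 57 mm out from the axis, its end rounded (14 mm); its underside is about 8 mm above the carriage's top.
- clamp_lever: The clamp lever: origin on its axis at bench height, x along the arm, z up. Anticlockwise from above loosens. Arm angle from rail x: -2.97 rad (tight stop) to -0.17 (loose stop). Free, it turns with 0.15 N m; past the bite the moment climbs 1.2 N m per rad. The bite, somewhere from -2.65 to -0.75 rad, differs along the worn strip: it must be felt. Past -0.6 the shoe is clear everywhere.
- clamp_shoe: The small steel shoe under the clamp screw, inside the carriage and out of sight, which the lever presses down on the strip (6 mm per rad of lever). Not handled. Origin on the screw's axis; it rises and falls with the lever.
- strip_bed: The bed of the steel pressure strip in the rail's groove, between the bars, on which the clamp's shoe bears. Not handled. Fixed to the rail; its pose says nothing of how the strip on it is worn.
- index_pointed: Fixed steel index block beside the rail, 24 mm wide along the rail, 40 mm tall on the 6 mm plate, with an upright wedge-shaped edge pointing at the rail (+x of the block). Origin under the block, level with the wedge's edge along the rail (y = 0); the edge is at x = +12 mm. This is the mark.
- index_square: A like fixed steel block, 24 x 28 mm and 40 mm tall, but with a plain flat face: not the mark. Origin under the block.
- calculator: Bystander: white desk calculator, 120 x 76 x 12 mm, lying flat. Origin under its centre.
- pen: Bystander: pink pen, 140 x 9 x 9 mm, lying along its x. Origin under its middle.
- oil_bottle: Bystander: small dropper bottle, 26 mm across, 58 mm tall, on a corner of the rail's plate. Origin under its centre.
- stain_bottle: Bystander: amber bottle, 44 mm across, 100 mm tall. Origin under its centre.
- slide_box: Bystander: grey slide box, 100 x 84 x 30 mm. Origin under its centre.

How it is judged (in metres and radians):
On the way, in this order (a step that is already met when the one before it is completed fails the run):
1. the clamp is loosened with the carriage still within 10 mm of where it was (contact force between clamp_shoe and strip_bed below 0.5 N and distance of pointer_tip from where it was at the start of the episode below 0.01 m), for 0.2 s.
2. the loose carriage is brought with its pointer within 4 mm of the pointed index, along the rail (contact force between clamp_shoe and strip_bed below 0.5 N and y of pointer_tip in the frame of index_pointed between -0.004 and 0.004 m), for 0.2 s.
3. the clamp is tightened there: its shoe presses the strip with over 14 N (contact force between clamp_shoe and strip_bed above 14 N and y of pointer_tip in the frame of index_pointed between -0.004 and 0.004 m), for 0.2 s.
At the end, for the whole second after the job is handed in: The carriage's pointer is within 4 mm, along the rail, of the wedge edge of the pointed index block; the clamp's shoe presses the strip with more than 14 N (as it does after tightening with over 0.25 N m); the lever is let go and at rest (all of step 3 and linear speed of clamp_lever below 0.01 m/s); the robot touches nothing.
It fails at once if the clamp is overtightened after the carriage has been moved: its shoe presses with over 60 N (a lever moment of over 0.5 N m) (contact force between clamp_shoe and strip_bed above 60 N and distance of pointer_tip from where it was at the start of the episode above 0.03 m).
It fails at once if a bystander is moved by more than 20 mm (distance of any of calculator, pen, oil_bottle, stain_bottle, slide_box from where it was at the start of the episode above 0.02 m).
It also fails if it takes over 64 s, if anything falls off the work surface, if the arm or the gripper's body presses on something with over 40 N, if the wrist force passes 120 N, or if a joint passes its speed limit or range.

ROBOT

A 6-joint arm with a two-finger parallel gripper is mounted at the origin on the work surface. World frame = base frame: x ahead of the robot, y to its left, z up, the work surface at z = 0. Lengths are in mm, angles in rad, forces in N, time in s.
With the tool pointing down it reaches from about 350 to 875 mm from the base axis. Payload 4.2 kg.
Tool frame: the origin (TCP) lies at the very end of the fingers, on their centre line; the grasp point (between the pads) lies 19 mm behind it; z points along the fingers, y is the line along which they close (so a half turn about z gives the same grasp; the last joint's range is limited). The gripper opens to 85 mm and grips with 20 to 120 N. Pads are 22 mm wide; open, the fingers measure 114 mm over their backs; the gripper's body (76 mm by 85 mm) begins 54 mm behind the grasp point. The pads swing forward as they close: fully open they stand 13 mm farther back than shut.
Start: joints at [-0.897, 0.385, 0.008, 0, -1.194, -0.259], TCP at [251.892, -571.97, 207.112] pointing down, gripper open.
Joint ranges: [-3.14, 3.14], [-1.21, 2.06], [-1.07, 1.41], [-3.16, 2.05], [-2.99, -0.16], [-3.1, 3.1]. Speed limits (rad/s): [2.79, 2.79, 3.14, 3.14, 3.14, 3.14].

INTERFACE

Orientations are given as a unit quaternion [x, y, z, w].
In Python, from bench import read_state, get_image, get_calibration, job_done gives the robot as it stands.
- The arm moves only by the shell command python3 -m creep 'ROWS'. ROWS is a JSON object of lists of equal length, an entry for each row: "translation": the shift along the world's x, y, z in cm, a list of three; "delta_rot": the turn, a rotation vector about the world's x, y, z in degrees, a list of three; "hand": the finger opening in cm, from 0 to 8.54. A call has 1 to 8 rows; each row is the pose to reach, as a shift and turn from the pose commanded when the call began; what a row does not reach only later rows make up. A row lasts 1/8 s, in which the tool goes at most 62.5 mm and 10.7 degrees, less where a joint would pass 70% of its speed; a pose out of reach is approached as far as the arm can. A call with a gripper value outside its range is refused whole. The fingers move at their own pace and stop on an object; the grip force is fixed at half the most. Time passes only in rows, so rows that repeat a pose let the fingers close. It gives the time, the measured TCP pose, the force, the opening and the grip force at its end, in the units of the state.
- read_state(): the state, without advancing time (a new reading comes with each control period).
- get_image(name): name is "side" or "top" or "wrist"; returns (picture, depth): 400x640x3 uint8, red, green, blue; 400x640 float32, mm along the optical axis (not along the pixel's ray), 0 where there is no reading.
- get_calibration(name): a dict with "intrinsics" (3x3 intrinsics, pixels), "dist" ([k1, k2, p1, p2, k3] as OpenCV has them; the pictures are not rectified), "xyz" and "attitude" of the camera in the world. Camera axes: x right, y down, z forward; pixel columns grow to the right and rows downward; lengths in mm; the calibration is good to about 2 mm. A picture is of the moment at which its call begins: read the wrist's pose just before it. get_calibration takes no time and is no camera call; for the wrist camera it gives the pose at the moment of the call.
- job_done(): hands the job in; it is judged then, once.
The state is a dict: "clock": time; "joints": joint angles; "joint_vel": joint speeds; "joint_efforts": joint torques, N m; "position": TCP position; "ee_rot": TCP orientation; "contact_force": force on the tool from outside, world axes, zero at the start; "wrist_torque": the same for the moment, N m; "gripper_width": finger opening in mm; "grasp_force": force on a finger pad.
Only numpy, scipy, OpenCV 4.12 (cv2) and the standard library are available. Lean on these libraries where they do the work, as an engineer would, in place of code of your own. Each camera call takes 0.05 s, during which the arm holds its last target. There are 200 camera calls.

## Working session

There is one attempt and no reset: what is moved stays moved. The work goes in short steps, Python scripts to look and compute and a shell command to move; the robot and the scene stay as the last step left them, time stands still between calls to the robot, and variables do not carry over. Pictures are saved under pics/ and viewed, at most 10 in all, crops included, and the job is handed in when it is done.

```bash
ls; mkdir -p pics
cat > h.py <<'E'
import numpy as np, cv2
from scipy.spatial.transform import Rotation as R
from bench import read_state, get_image, get_calibration, job_done
def cal(n):
    c=get_calibration(n); return c
def rot(c):
    a=np.array(c["attitude"],float); return R.from_quat(a).as_matrix() if a.size==4 else a
def ray(c,uv):
    uv=np.array(uv,float).reshape(-1,1,2)
    p=cv2.undistortPoints(uv,np.array(c["intrinsics"],float),np.array(c["dist"],float)).reshape(-1,2)
    return np.c_[p,np.ones(len(p))]@rot(c).T
def onplane(c,uv,z):
    d=ray(c,uv); o=np.array(c["xyz"],float); return o+d*((z-o[2])/d[:,2])[:,None]
def proj(c,P):
    M=rot(c); P=(np.array(P,float).reshape(-1,3)-np.array(c["xyz"]))@M
    return cv2.projectPoints(P,np.zeros(3),np.zeros(3),np.array(c["intrinsics"],float),np.array(c["dist"],float))[0].reshape(-1,2)
def depthpts(c,d):
    v,u=np.mgrid[0:400,0:640]; uv=np.c_[u.ravel(),v.ravel()]
    return (np.array(c["xyz"])+ray(c,uv)*d.ravel()[:,None]).reshape(400,640,3)
E
python3 - <<'E'
from h import *
print(read_state())
for n in("top","side"):
    c=cal(n);print(c)
    im,d=get_image(n);cv2.imwrite(f"pics/{n}0.png",im[:,:,::-1]);np.savez(f"{n}0.npz",im=im,d=d)
E
```

```text
pics
{'clock': 0.0, 'joints': array([-8.97455637e-01,  3.85577102e-01,  6.61191989e-03, -5.19619344e-04,
       -1.19402324e+00, -2.58567255e-01]), 'joint_vel': array([-0.00035962, -0.00046645, -0.00077722, -0.00048226, -0.0010677 ,
        0.00115596]), 'joint_efforts': array([ 3.75515510e-04, -3.92290020e+01,  1.88397235e+01,  4.18608472e+00,
       -4.71681298e-03,  3.95836921e-06]), 'position': array([ 251.59942053, -571.40777837,  206.00075944]), 'ee_rot': array([-2.05809389e-01,  9.78591455e-01,  1.08769254e-03, -2.76689442e-04]), 'contact_force': array([-0.48702305, -1.37446173, -0.29957501]), 'wrist_torque': array([0.04427358, 0.00322128, 0.01643725]), 'grasp_force': 0.0, 'gripper_width': 85.44206003464633}
{'intrinsics': array([[435.42381721,   0.        , 316.31446858],
       [  0.        , 435.42381721, 202.0852134 ],
       [  0.        ,   0.        ,   1.        ]]), 'dist': array([0.01715734, 0.        , 0.        , 0.        , 0.        ]), 'xyz': array([ 341.72810282,   26.43545137, 1104.53854925]), 'attitude': array([-0.66232567,  0.74217049, -0.07586813,  0.06893252])}
{'intrinsics': array([[367.50567964,   0.        , 320.16770122],
       [  0.        , 367.50567964, 201.74895507],
       [  0.        ,   0.        ,   1.        ]]), 'dist': array([-0.04033905,  0.        ,  0.        ,  0.        ,  0.        ]), 'xyz': array([ 479.38266647, -788.62687323,  603.73347872]), 'attitude': array([ 0.88065304, -0.05231974,  0.01647187, -0.47057576])}
```

View pics/top0.png

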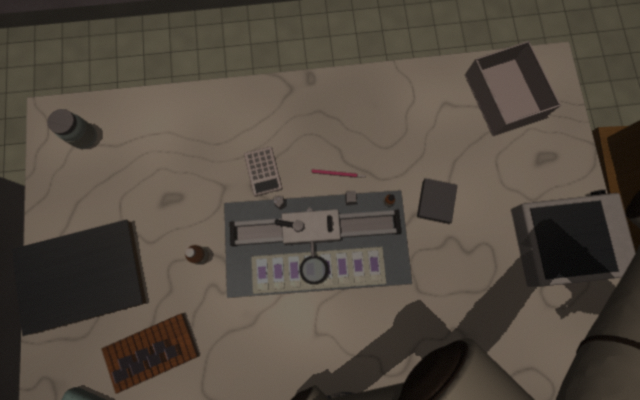

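View pics/side0.png

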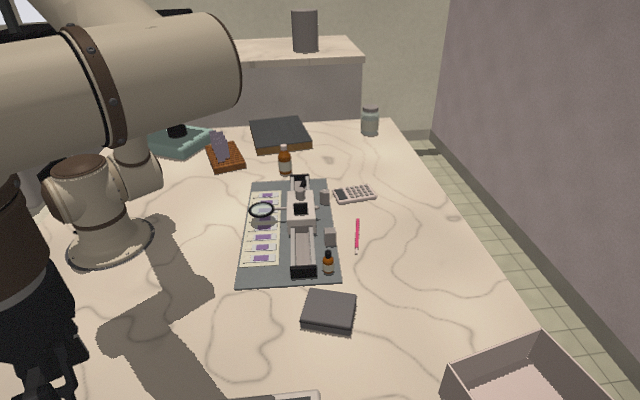

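Top view: the plate spans about u 225–410, v 192–297. The carriage is white around (311,226), with the hub at about (298,226), the arm pointing left to (275,222) and the fin at (330,224). The two index blocks are at (279,202) and (351,197). The side view agrees. I'll zoom in to identify the blocks and measure.

Run:
```python
from h import *
z=np.load("top0.npz");im,d=z["im"],z["d"];c=cal("top")
cr=im[180:305,215:420]
cv2.imwrite("pics/top0z.png",cv2.convertScaleAbs(cv2.resize(cr,(800,488),interpolation=cv2.INTER_CUBIC)[:,:,::-1],alpha=2.0))
P=depthpts(c,d)
for n,uv in dict(hub=(298,226),arm=(280,223),fin=(330,224),b1=(279,202),b2=(351,197),car=(315,235),plate=(235,280)).items(): print(n,P[uv[1],uv[0]].round(0))
```

```text
hub [500.  54.  85.]
arm [513.  96.  84.]
fin [496. -22.  89.]
b1 [571.  95.  49.]
b2 [565. -84.  44.]
car [478.  16.  60.]
plate [396. 226.   4.]
```

View pics/top0z.png

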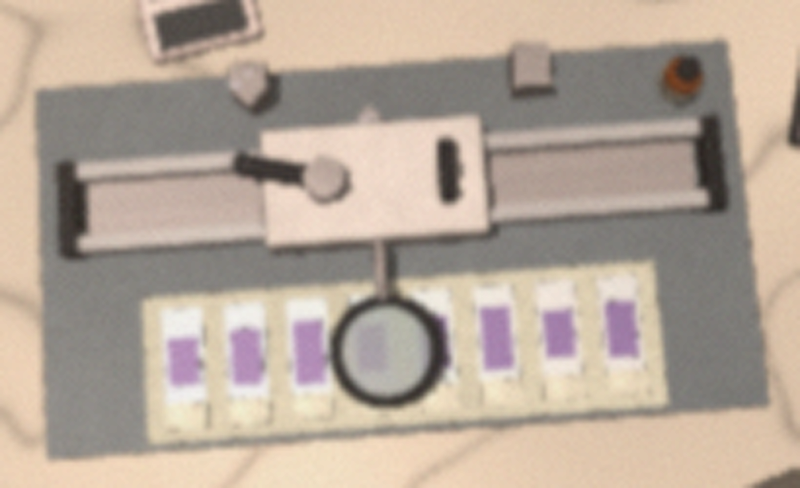

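The zoom settles it. The left block, at zoom (250,85) with its point at (255,108), is the pointed one. The right block at (530,68) is square. The pointer at zoom (370,108) must go about 70 mm towards world +y. Next I'll bring the wrist camera over.

```bash
python3 -m creep '{"translation":[[1.5,5,2],[3,10,4],[5,16,6],[7,22,8],[9,28,10],[10.5,33,11],[12,38,12],[13.5,43,12]],"delta_rot":[[0,0,-3],[0,0,-6],[0,0,-9],[0,0,-12],[0,0,-15],[0,0,-18],[0,0,-21],[0,0,-25]],"hand":[5,3,1,0,0,0,0,0]}'
python3 -m creep '{"translation":[[1,4,0],[2,9,0],[3.5,14,0],[4.5,18,0],[4.5,18,0],[4.5,18,0]],"delta_rot":[[0,0,0],[0,0,0],[0,0,0],[0,0,0],[0,0,0],[0,0,0]],"hand":[0,0,0,0,0,0]}'
python3 - <<'E'
from h import *
s=read_state();print(s["position"],s["ee_rot"],s["joints"],s["clock"])
c=cal("wrist");im,d=get_image("wrist");print(c)
cv2.imwrite("pics/w1.png",cv2.convertScaleAbs(im[:,:,::-1],alpha=1.6));np.savez("w1.npz",im=im,d=d,xyz=c["xyz"],att=c["attitude"],K=c["intrinsics"],dist=c["dist"])
E
```

```text
clock: 1.1
position: [387.2, -140.2, 327.9]
ee_rot: [0.012, 1.0, 0.0, 0.001]
contact_force: [1.1, 0.8, 0.7]
gripper_width: -0.3
grasp_force: 0.0
clock: 1.85
position: [431.5, 37.9, 326.8]
ee_rot: [0.011, 1.0, -0.0, -0.0]
contact_force: [0.1, -0.8, -1.0]
gripper_width: -0.1
grasp_force: 0.0
[431.54051192  37.89138306 326.76376052] [ 1.05934616e-02  9.99943758e-01 -1.97904001e-04 -4.69582932e-04] [ 4.65323511e-01 -2.08517631e-02 -2.03711392e-01 -7.97748098e-05
 -1.38895284e+00 -2.05729269e+00] 1.85
{'intrinsics': array([[299.10438493,   0.        , 324.85197953],
       [  0.        , 299.10438493, 197.3402295 ],
       [  0.        ,   0.        ,   1.        ]]), 'dist': array([-0.02003197,  0.        ,  0.        ,  0.        ,  0.        ]), 'xyz': array([352.86297534,  38.07283501, 493.69695988]), 'attitude': array([0.70542154, 0.69197648, 0.10671841, 0.11027323])}
```

View pics/w1.png

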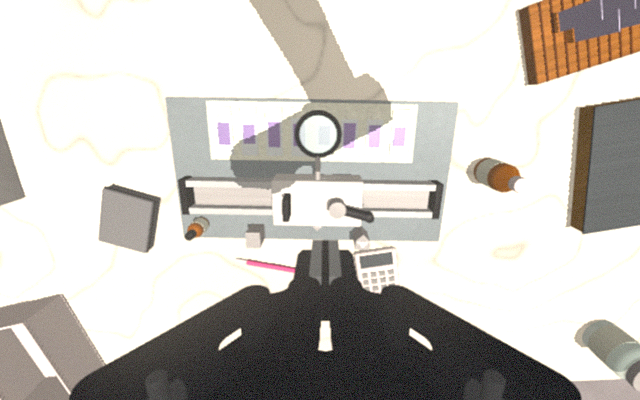

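The wrist view shows the hub at (338,208), the arm tip at (370,216), the fin at (286,207), the pointer at (318,226), the pointed block at (361,241), and the square block at (255,237). The fingers are at the bottom centre. Now I'll measure using depth heights and masks.

```bash
cat > meas.py <<'E'
from h import *
def measure(P,im,verbose=True):
    x,y,z=P[...,0],P[...,1],P[...,2]
    roi=(x>430)&(x<560)&(y>-150)&(y<230)
    out={}
    car=(roi&(abs(z-58)<5)&(im.min(2)>np.percentile(im.min(2)[roi],60))).astype(np.uint8)
    n,l,st,ce=cv2.connectedComponentsWithStats(car)
    k=1+st[1:,4].argmax(); r=cv2.minAreaRect(P[l==k][:,:2].astype(np.float32)); out["carriage"]=r
    hi=(roi&(z>72)&(z<97)).astype(np.uint8)
    n,l,st,ce=cv2.connectedComponentsWithStats(hi)
    for k in range(1,n):
        if st[k,4]<12: continue
        q=P[l==k]; r=cv2.minAreaRect(q[:,:2].astype(np.float32))
        out[f"hi{k}"]=(st[k,4],q.mean(0).round(1),np.round(r[1],1),round(r[2],1))
    bl=((x>535)&(x<600)&(y>-150)&(y<200)&(z>38)&(z<54)).astype(np.uint8)
    n,l,st,ce=cv2.connectedComponentsWithStats(bl)
    for k in range(1,n):
        if st[k,4]<12: continue
        q=P[l==k]; out[f"bl{k}"]=(st[k,4],q.mean(0).round(1),q.min(0).round(1),q.max(0).round(1))
    for k,v in out.items(): print(k,v)
E
python3 - <<'E'
from meas import *
z=np.load("top0.npz");print("TOP");measure(depthpts(cal("top"),z["d"]),z["im"])
z=np.load("w1.npz");c=dict(xyz=z["xyz"],attitude=z["att"],intrinsics=z["K"],dist=z["dist"]);P=depthpts(c,z["d"]);print("W");measure(P,z["im"])
crop=z["im"][180:255,240:390];cv2.imwrite("pics/w1z.png",cv2.convertScaleAbs(cv2.resize(crop,(800,400),interpolation=cv2.INTER_CUBIC)[:,:,::-1],alpha=1.3))
E
```

```text
TOP
carriage ((502.4725646972656, 25.441604614257812), (137.724853515625, 71.39179992675781), 87.5477523803711)
hi1 (np.int32(68), array([498.5, -20.1,  87.8]), array([ 9.6, 34.2]), 84.6)
hi2 (np.int32(196), array([506.4,  71.3,  83.3]), array([67.7, 25. ]), 67.1)
bl1 (np.int32(113), array([565.3, -83.8,  44.9]), array([551.1, -95.8,  38.1]), array([580. , -71.9,  49.8]))
bl2 (np.int32(91), array([574.9,  96.3,  45.6]), array([560.6,  84.7,  39. ]), array([586.4, 108.3,  50.6]))
bl3 (np.int32(18), array([543.3,  22.4,  46.4]), array([539.9,  16.3,  42.6]), array([547.8,  28.8,  49.9]))
W
carriage ((502.5713195800781, 21.264141082763672), (139.92984008789062, 74.01961517333984), 87.69405364990234)
hi1 (np.int32(202), array([498.3, -22.6,  86.7]), array([ 9.4, 35. ]), 87.4)
hi2 (np.int32(548), array([506.6,  68.1,  82.9]), array([68. , 25.2]), 81.4)
bl1 (np.int32(28), array([546.4,  19.8,  45.8]), array([543.5,  14.1,  43.8]), array([550.8,  25.6,  47.4]))
bl2 (np.int32(256), array([565. , -85.9,  45.6]), array([552.3, -98.7,  38. ]), array([580.2, -74.4,  49.1]))
bl3 (np.int32(199), array([575. ,  93.6,  45.5]), array([560.8,  81.6,  38.2]), array([587.5, 105.8,  48. ]))
```

View pics/w1z.png

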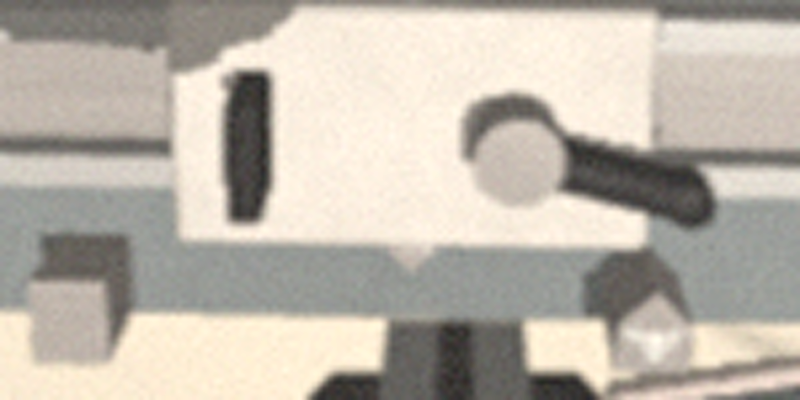

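Both cameras agree on sizes (carriage 140 x 74, heights 58/84/89):

| Quantity | Value |
|---|---|
| Rail y direction in world | about (-0.04, -1) |
| Hub | about (504, 51) |
| Arm direction in world | about 78.5° |
| Required travel | about 74.5 mm towards world +y |

I'll use the half-open fingers as a loose fork over the arm, so one pose turns it both ways without pinching. First I'll hover over it.

```bash
python3 -m creep '{"translation":[[1,0.7,-2.5],[2,1.4,-5],[3,2.1,-7.5],[4,2.8,-10],[5,3.5,-12.5],[6,4.2,-15],[7,4.9,-17.5],[8.1,5.6,-20]],"delta_rot":[[0,0,10],[0,0,20],[0,0,30],[0,0,40],[0,0,50],[0,0,60],[0,0,70],[0,0,80]],"hand":[3,3,3,3,3,3,3,3]}'
python3 -m creep '{"translation":[[0,0,-1.5],[0,0,-1.5],[0,0,-1.5]],"delta_rot":[[0,0,0],[0,0,0],[0,0,0]],"hand":[3,3,3]}'
python3 - <<'E'
from h import *
s=read_state();print(s["position"],R.from_quat(s["ee_rot"]).as_matrix()[:,:2].T.round(3),s["joints"],s["contact_force"],s["wrist_torque"])
im,d=get_image("wrist")
cv2.imwrite("pics/w2.png",cv2.convertScaleAbs(im[:,:,::-1],alpha=1.5))
E
```

```text
clock: 2.9
position: [513.2, 92.9, 126.6]
ee_rot: [-0.636, 0.772, -0.0, 0.0]
contact_force: [-0.2, -0.7, 0.2]
gripper_width: 30.0
grasp_force: 0.0
clock: 3.28
position: [513.2, 93.7, 113.2]
ee_rot: [-0.634, 0.773, -0.0, 0.001]
contact_force: [-0.4, -0.1, 0.2]
gripper_width: 30.0
grasp_force: 0.0
[513.23707273  93.71575348 113.1810639 ] [[-0.197 -0.981 -0.001]
 [-0.981  0.197 -0.002]] [ 4.92109207e-01  3.01657608e-01 -3.77541827e-01  4.07791594e-04
 -8.89895148e-01 -6.90154704e-01] [-0.35458996 -0.13059661  0.15831774] [-0.00460022 -0.04789674  0.00936899]
```

View pics/w2.png

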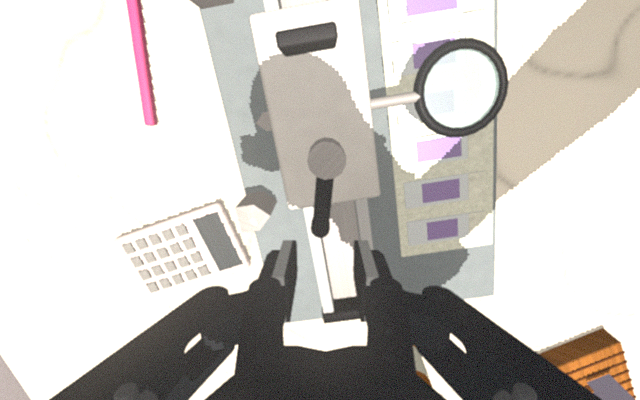

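The arm lies centred in the fork (arm at u≈322, fingers at 285 and 365). I'll descend, narrow the fork and compute the arc.

```bash
python3 -m creep '{"translation":[[0,0,-2.5],[0,0,-4.7],[0,0,-4.7],[0,0,-4.7],[0,0,-4.7]],"delta_rot":[[0,0,0],[0,0,0],[0,0,0],[0,0,0],[0,0,0]],"hand":[3,3,2,2,2]}'
cat > mom.py <<'E'
from h import *
import sys
hub=np.array([503.8,51.3]) if len(sys.argv)<3 else np.array([float(sys.argv[1]),float(sys.argv[2])])
s=read_state();p=s["position"][:2]-hub;f=s["contact_force"]
M=(p[0]*f[1]-p[1]*f[0])/1000
print("pos",s["position"].round(1),"F",f.round(2),"Tz",s["wrist_torque"][2].round(3),"r",np.hypot(*p).round(1),"ang",np.degrees(np.arctan2(p[1],p[0])).round(1),"rxF",M.round(3),"sum",(M+s["wrist_torque"][2]).round(3),"j6",s["joints"][5].round(2),"yaw",np.degrees(np.arctan2(*R.from_quat(s["ee_rot"]).as_matrix()[[1,0],1])).round(1),"w",s["gripper_width"].round(1),"t",s["clock"])
E
python3 mom.py
python3 - <<'E'
import numpy as np
hub=np.array([503.8,51.3]);p=np.array([512.9,94.])-hub
for t in range(0,90,8):
    a=np.radians(t);q=np.array([[np.cos(a),-np.sin(a)],[np.sin(a),np.cos(a)]])@p-p;print(t,(q/10).round(2))
E
```

```text
clock: 3.95
position: [513.7, 94.4, 66.4]
ee_rot: [-0.635, 0.773, -0.0, 0.001]
contact_force: [-1.2, 0.1, 0.5]
gripper_width: 20.4
grasp_force: 0.0
0 [0. 0.]
8 [-0.6   0.09]
16 [-1.21  0.09]
24 [-1.82  0.  ]
32 [-2.4  -0.17]
40 [-2.96 -0.41]
48 [-3.47 -0.74]
56 [-3.94 -1.13]
64 [-4.35 -1.58]
72 [-4.69 -2.09]
80 [-4.96 -2.63]
88 [-5.15 -3.21]Traceback (most recent call last):
  File "mom.py", line 6, in <module>
    print("pos",s["position"].round(1),"F",f.round(2),"Tz",s["wrist_torque"][2].round(3),"r",np.hypot(*p).round(1),"ang",np.degrees(np.arctan2(p[1],p[0])).round(1),"rxF",M.round(3),"sum",(M+s["wrist_torque"][2]).round(3),"j6",s["joints"][5].round(2),"yaw",np.degrees(np.arctan2(*R.from_quat(s["ee_rot"]).as_matrix()[[1,0],1])).round(1),"w",s["gripper_width"].round(1),"t",s["clock"])
                                                                                                                                                                                                                                                                                                                                                    ^^^^^^^^^^^^^^^^^^^^^^^^
AttributeError: 'float' object has no attribute 'round'
```

```bash
sed -i 's/s\["gripper_width"\].round(1)/round(s["gripper_width"],1)/' mom.py; python3 mom.py
python3 -m creep '{"translation":[[-0.3,0.05,0],[-0.6,0.09,0],[-1.21,0.09,0],[-1.82,0,0],[-2.4,-0.17,0],[-2.96,-0.41,0],[-2.96,-0.41,0]],"delta_rot":[[0,0,4],[0,0,8],[0,0,16],[0,0,24],[0,0,32],[0,0,40],[0,0,40]],"hand":[2,2,2,2,2,2,2]}' ; python3 mom.py
```

```text
pos [513.7  94.4  66.4] F [-1.18  0.1   0.47] Tz 0.026 r 44.2 ang 77.0 rxF 0.052 sum 0.077 j6 -0.69 yaw 168.8 w 20.4 t 3.95
clock: 4.82
position: [483.5, 90.0, 65.9]
ee_rot: [0.86, -0.51, 0.0, -0.001]
contact_force: [-0.1, 0.3, 1.0]
gripper_width: 20.0
grasp_force: 0.0
pos [483.5  90.   65.9] F [-0.13  0.27  0.95] Tz 0.012 r 43.8 ang 117.7 rxF -0.0 sum 0.011 j6 -0.01 yaw -151.3 w 20.0 t 4.825
```

```bash
python3 -m creep '{"translation":[[-0.51,-0.33,0],[-0.98,-0.72,0],[-1.39,-1.17,0],[-1.73,-1.68,0]],"delta_rot":[[0,0,8],[0,0,16],[0,0,24],[0,0,32]],"hand":[2,2,2,2]}' ; python3 mom.py
python3 -m creep '{"translation":[[-0.27,-0.54,0],[-0.27,-0.54,0]],"delta_rot":[[0,0,8],[0,0,8]],"hand":[2,2]}' ; python3 mom.py
python3 - <<'E'
from h import *
im,d=get_image("wrist")
cv2.imwrite("pics/w3.png",cv2.convertScaleAbs(im[:,:,::-1],alpha=1.5))
E
```

```text
clock: 5.32
position: [466.5, 73.3, 65.6]
ee_rot: [0.968, -0.251, 0.001, -0.0]
contact_force: [-0.7, 0.4, 0.3]
gripper_width: 19.8
grasp_force: 0.0
pos [466.5  73.3  65.6] F [-0.72  0.37  0.27] Tz -0.037 r 43.3 ang 149.4 rxF 0.002 sum -0.035 j6 0.56 yaw -119.1 w 19.8 t 5.325
clock: 5.58
position: [463.6, 67.7, 65.5]
ee_rot: [0.983, -0.186, 0.0, -0.0]
contact_force: [0.2, -1.0, -0.7]
gripper_width: 20.1
grasp_force: 0.0
pos [463.6  67.7  65.5] F [ 0.19 -1.04 -0.67] Tz 0.057 r 43.4 ang 157.7 rxF 0.039 sum 0.096 j6 0.7 yaw -111.5 w 20.1 t 5.575
```

View pics/w3.png

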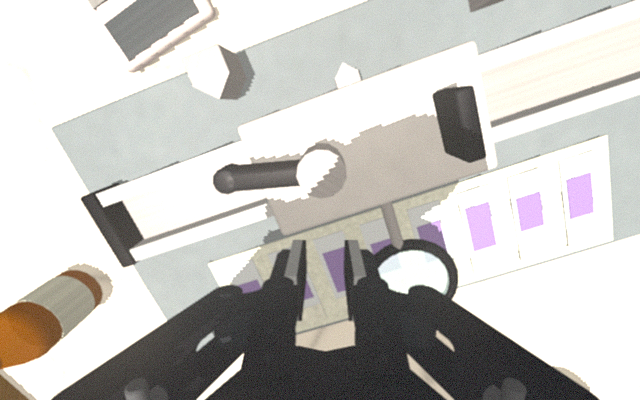

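The lever did not move: the arm still points to (225,180) from the hub at (320,172), so the fork missed. I'll check the geometry by projecting the TCP and my hub estimate.

Run:
```python
from h import *
s=read_state();c=cal("wrist");im,d=get_image("wrist");P=depthpts(c,d)
print(c["xyz"])
T=R.from_quat(s["ee_rot"]).as_matrix()
print("tcp px",proj(c,s["position"]),"hub px",proj(c,[503.8,51.3,84]),"tip est",proj(c,[503.8+11.4,51.3+56,84]))
for uv in [(320,172),(300,176),(260,178),(230,180),(297,246),(300,255),(352,246),(350,256),(270,150),(460,100)]: print(uv,P[uv[1],uv[0]].round(1),((P[uv[1],uv[0]]-s["position"])@T).round(1))
```

```text
[535.13828226  37.81799955 232.4259298 ]
tcp px [[321.28400758 235.35281154]] hub px [[322.38979688 172.81129653]] tip est [[213.8880266  191.35188725]]
(320, 172) [504.7  52.2  84.5] [ 43.8  -0.4 -19. ]
(300, 176) [506.6  62.4  84.8] [ 41.8 -10.5 -19.3]
(260, 178) [512.7  82.4  82.6] [ 40.2 -31.3 -17.1]
(230, 180) [517.6  96.8  83.8] [ 39.5 -46.5 -18.3]
(297, 246) [478.   74.6 100.9] [ 10.7 -11.5 -35.4]
(300, 255) [476.9  72.8 109.2] [ 10.4  -9.4 -43.7]
(352, 246) [468.2  49.7 100.8] [ 10.7  15.3 -35.3]
(350, 256) [468.9  51.3 110.9] [ 10.8  13.5 -45.4]
(270, 150) [522.1  77.1  58. ] [ 50.9 -29.9   7.6]
(460, 100) [513.7 -20.5  89. ] [ 78.8  64.  -23.5]
```

Run:
```python
from h import *
s=read_state();c=cal("wrist");im,d=get_image("wrist");P=depthpts(c,d)
T=R.from_quat(s["ee_rot"]).as_matrix()
L=(P-s["position"])@T
m=(abs(L[...,0])<16)&(abs(L[...,1])<30)&(L[...,2]<-12)&(d>0)
print(m.sum())
for u in (298,302,306,348,352):
    print(u,[(v,d[v,u].round(0),L[v,u].round(0).tolist()) for v in range(226,262,4)])
for z in (0,-13,-30): print(z,proj(c,s["position"]+T@np.array([11,10,z])),proj(c,s["position"]+T@np.array([11,-10,z])))
```

```text
11503
298 [(226, np.float32(189.0), [3.0, -15.0, 8.0]), (230, np.float32(190.0), [0.0, -15.0, 8.0]), (234, np.float32(246.0), [-26.0, -20.0, 59.0]), (238, np.float32(247.0), [-30.0, -20.0, 59.0]), (242, np.float32(151.0), [10.0, -11.0, -30.0]), (246, np.float32(147.0), [10.0, -11.0, -34.0]), (250, np.float32(141.0), [11.0, -11.0, -40.0]), (254, np.float32(139.0), [10.0, -10.0, -42.0]), (258, np.float32(133.0), [11.0, -10.0, -48.0])]
302 [(226, np.float32(189.0), [3.0, -12.0, 8.0]), (230, np.float32(191.0), [-0.0, -12.0, 9.0]), (234, np.float32(245.0), [-25.0, -16.0, 57.0]), (238, np.float32(247.0), [-30.0, -17.0, 58.0]), (242, np.float32(150.0), [11.0, -9.0, -31.0]), (246, np.float32(147.0), [10.0, -9.0, -34.0]), (250, np.float32(143.0), [10.0, -9.0, -38.0]), (254, np.float32(138.0), [11.0, -8.0, -43.0]), (258, np.float32(134.0), [11.0, -8.0, -47.0])]
306 [(226, np.float32(189.0), [3.0, -10.0, 7.0]), (230, np.float32(245.0), [-22.0, -13.0, 59.0]), (234, np.float32(245.0), [-26.0, -13.0, 58.0]), (238, np.float32(245.0), [-29.0, -13.0, 57.0]), (242, np.float32(245.0), [-32.0, -13.0, 56
[... 543 characters left out ...]
oat32(137.0), [11.0, 13.0, -44.0]), (258, np.float32(134.0), [11.0, 12.0, -47.0])]
352 [(226, np.float32(243.0), [-18.0, 24.0, 57.0]), (230, np.float32(243.0), [-22.0, 24.0, 57.0]), (234, np.float32(245.0), [-26.0, 25.0, 58.0]), (238, np.float32(246.0), [-29.0, 25.0, 58.0]), (242, np.float32(150.0), [11.0, 16.0, -30.0]), (246, np.float32(145.0), [11.0, 15.0, -36.0]), (250, np.float32(141.0), [11.0, 15.0, -40.0]), (254, np.float32(139.0), [10.0, 15.0, -43.0]), (258, np.float32(134.0), [11.0, 14.0, -48.0])]
0 [[337.97862693 218.57601109]] [[304.59817412 218.54291886]]
-13 [[338.9870432  227.22451006]] [[303.13158094 227.19037088]]
-30 [[340.55452137 240.67388086]] [[300.85196812 240.63836373]]
```

The depth shows the fingertips end about 29 mm behind the reported TCP (tool z about -30 at the tips). They therefore passed above the lever, with nothing touched. I'll go back over the arm (refined: hub (504.5,52), arm at 74°) and go about 26 mm lower.

```bash
python3 -m creep '{"translation":[[0.7,0.3,0],[1.3,0.7,0],[2,1,0],[2.7,1.3,0],[3.3,1.7,0],[4,2,0],[4.7,2.3,0],[5.3,2.7,0]],"delta_rot":[[0,0,-10.6],[0,0,-21.2],[0,0,-31.8],[0,0,-42.4],[0,0,-53],[0,0,-63.6],[0,0,-74],[0,0,-84.5]],"hand":[3,3,3,3,3,3,3,3]}'
python3 -m creep '{"translation":[[0,0,0],[0,0,-1],[0,0,-1.5]],"delta_rot":[[0,0,0],[0,0,0],[0,0,0]],"hand":[3,3,3]}'
python3 -m creep '{"translation":[[0,0,-0.5],[0,0,-1],[0,0,-1],[0,0,-1]],"delta_rot":[[0,0,0],[0,0,0],[0,0,0],[0,0,0]],"hand":[3,3,2,2]}'
python3 mom.py 504.5 52
python3 - <<'E'
from h import *
s=read_state();c=cal("wrist");im,d=get_image("wrist");P=depthpts(c,d)
cv2.imwrite("pics/w4.png",cv2.convertScaleAbs(im[:,:,::-1],alpha=1.5))
L=(P-s["position"])@R.from_quat(s["ee_rot"]).as_matrix()
m=(abs(abs(L[...,0])-10)<4)&(abs(L[...,1])<24)&(L[...,2]<-15)&(L[...,2]>-60)
print("tip z",np.percentile(P[m][:,2],[0.5,2,10]))
hub=np.array([504.5,52]);p=np.array(s["position"][:2])-hub
for t in range(0,88,8):
    a=np.radians(t);q=np.array([[np.cos(a),-np.sin(a)],[np.sin(a),np.cos(a)]])@p-p;print(t,(q/10).round(2))
E
```

```text
clock: 6.72
position: [516.8, 95.1, 65.1]
ee_rot: [-0.6, 0.8, -0.0, 0.0]
contact_force: [0.3, 0.3, -0.1]
gripper_width: 29.8
grasp_force: 0.0
clock: 7.1
position: [515.4, 94.3, 49.1]
ee_rot: [-0.604, 0.797, 0.0, -0.001]
contact_force: [0.0, 0.5, 0.4]
gripper_width: 30.2
grasp_force: 0.0
clock: 7.6
position: [516.4, 94.8, 40.2]
ee_rot: [-0.604, 0.797, -0.0, 0.0]
contact_force: [1.0, -0.2, 0.6]
gripper_width: 19.6
grasp_force: 0.0
pos [516.4  94.8  40.2] F [ 1.   -0.18  0.64] Tz -0.022 r 44.4 ang 74.4 rxF -0.045 sum -0.067 j6 -0.77 yaw 164.3 w 19.6 t 7.6
tip z [56.61937066 57.1059575  57.89726401]
0 [0. 0.]
8 [-0.61  0.12]
16 [-1.23  0.16]
24 [-1.84  0.12]
32 [-2.45 -0.02]
40 [-3.03 -0.23]
48 [-3.57 -0.53]
56 [-4.07 -0.9 ]
64 [-4.52 -1.33]
72 [-4.89 -1.82]
80 [-5.2  -2.36]
```

View pics/w4.png

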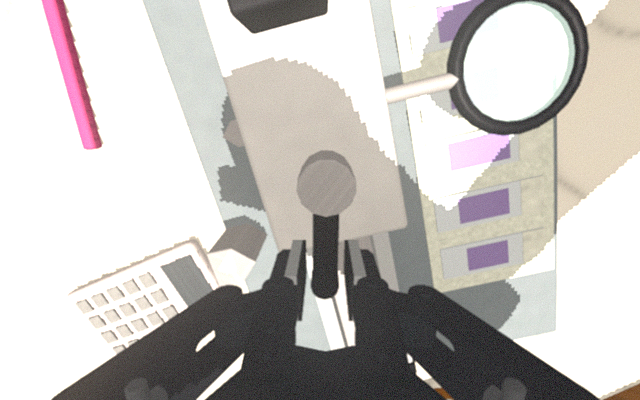

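The arm is now inside the fork, at u≈325 between the fingers at 300 and 352. I'll turn it anticlockwise.

```bash
python3 -m creep '{"translation":[[-0.3,0.06,0],[-0.61,0.12,0],[-0.92,0.15,0],[-1.23,0.16,0]],"delta_rot":[[0,0,4],[0,0,8],[0,0,12],[0,0,16]],"hand":[2,2,2,2]}' ; python3 mom.py 504.5 52
python3 -m creep '{"translation":[[-0.3,-0.01,0],[-0.61,-0.04,0],[-0.92,-0.1,0],[-1.22,-0.18,0]],"delta_rot":[[0,0,4],[0,0,8],[0,0,12],[0,0,16]],"hand":[2,2,2,2]}' ; python3 mom.py 504.5 52
```

```text
clock: 8.15
position: [505.1, 96.5, 40.5]
ee_rot: [0.71, -0.705, 0.001, -0.001]
contact_force: [3.2, -2.0, -2.1]
gripper_width: 20.0
grasp_force: 1.5
pos [505.1  96.5  40.5] F [ 3.15 -2.05 -2.14] Tz -0.023 r 44.5 ang 89.2 rxF -0.142 sum -0.165 j6 -0.5 yaw -179.6 w 20.0 t 8.15
clock: 8.65
position: [493.5, 95.2, 40.6]
ee_rot: [0.801, -0.599, 0.001, -0.002]
contact_force: [3.6, -0.2, -3.3]
gripper_width: 19.9
grasp_force: 1.6
pos [493.5  95.2  40.6] F [ 3.58 -0.24 -3.25] Tz -0.055 r 44.6 ang 104.3 rxF -0.152 sum -0.206 j6 -0.23 yaw -163.6 w 19.9 t 8.65
```

```bash
python3 -m creep '{"translation":[[-0.29,-0.1,0],[-0.58,-0.21,0],[-1.12,-0.51,0],[-1.62,-0.88,0],[-2.07,-1.31,0],[-2.44,-1.8,0],[-2.75,-2.34,0],[-2.86,-2.62,0]],"delta_rot":[[0,0,4],[0,0,8],[0,0,16],[0,0,24],[0,0,32],[0,0,40],[0,0,48],[0,0,52]],"hand":[2,2,2,2,2,2,2,2]}' ; python3 mom.py 504.5 52
python3 - <<'E'
from meas import *
c=cal("top");im,d=get_image("top");P=depthpts(c,d);c2=cal("wrist");im2,d2=get_image("wrist");P2=depthpts(c2,d2)
measure(P2,im2)
E
```

```text
clock: 9.65
position: [464.5, 69.5, 40.7]
ee_rot: [0.982, -0.187, 0.001, -0.001]
contact_force: [1.5, 3.6, -1.0]
gripper_width: 20.2
grasp_force: 1.8
pos [464.5  69.5  40.7] F [ 1.49  3.62 -1.01] Tz 0.003 r 43.7 ang 156.4 rxF -0.171 sum -0.168 j6 0.7 yaw -111.6 w 20.2 t 9.65
carriage ((502.9184265136719, 22.41651153564453), (140.0573272705078, 73.04187774658203), 87.29865264892578)
hi1 (np.int32(3793), array([502.1, -20.6,  85.5]), array([11.3, 36. ]), 87.9)
hi2 (np.int32(5897), array([488.8,  61. ,  84.1]), array([29.5, 69.6]), 59.1)
hi3 (np.int32(893), array([464.2,  50.4,  85.6]), array([13.8, 22.9]), 68.3)
bl2 (np.int32(2509), array([576.2,  93.5,  45.4]), array([560. ,  82.1,  38.1]), array([588.7, 106.6,  48.3]))
bl3 (np.int32(558), array([544.5,  20.5,  45.5]), array([539.4,  13.5,  40.2]), array([552. ,  27.7,  47.6]))
```

The clamp is loose (arm at about 150°, beyond -0.6 on the rail scale) and the carriage hasn't moved (centre (502.9,22.4)). Pointer to wedge edge is about 75 mm. Next I'll release and move to the fin.

```bash
python3 -m creep '{"translation":[[0,0,0],[0,0,0],[0,0,2],[0,0,4],[1,-2.5,4.5],[2.2,-5.3,4.5],[3.2,-7.5,4.5],[3.8,-9,4.5]],"delta_rot":[[0,0,0],[0,0,0],[0,0,0],[0,0,0],[0,0,5],[0,0,10],[0,0,15],[0,0,19]],"hand":[3,3,3,3,4,4,4,4]}'
python3 -m creep '{"translation":[[0,0,0],[0,0,-1.5],[0,0,-3]],"delta_rot":[[0,0,0],[0,0,0],[0,0,0]],"hand":[4,4,4]}'
python3 -m creep '{"translation":[[0,0,-0.8],[0,0,-1.6],[0,0,-1.6]],"delta_rot":[[0,0,0],[0,0,0],[0,0,0]],"hand":[4,4,4]}'
python3 -m creep '{"translation":[[0,0,0],[0,0,0],[0,0,0],[0,0,0]],"delta_rot":[[0,0,0],[0,0,0],[0,0,0],[0,0,0]],"hand":[2,1,0.8,0.8]}'
python3 - <<'E'
from meas import *
s=read_state();c2=cal("wrist");im2,d2=get_image("wrist");P2=depthpts(c2,d2)
measure(P2,im2)
cv2.imwrite("pics/w5.png",cv2.convertScaleAbs(im2[:,:,::-1],alpha=1.5))
E
```

```text
clock: 10.75
position: [501.2, -22.9, 84.9]
ee_rot: [1.0, -0.023, -0.0, 0.0]
contact_force: [0.1, 1.1, -0.3]
gripper_width: 39.7
grasp_force: 0.0
clock: 11.12
position: [500.9, -21.2, 54.9]
ee_rot: [1.0, -0.024, 0.0, -0.0]
contact_force: [0.0, -0.0, 0.3]
gripper_width: 39.9
grasp_force: 0.0
clock: 11.5
position: [500.8, -21.6, 38.7]
ee_rot: [1.0, -0.024, -0.001, 0.0]
contact_force: [-0.4, -0.2, 0.5]
gripper_width: 40.0
grasp_force: 0.0
clock: 12.0
position: [501.6, -21.3, 39.7]
ee_rot: [1.0, -0.023, 0.001, -0.0]
contact_force: [-2.0, 4.0, 3.3]
gripper_width: 9.5
grasp_force: 50.3
carriage ((507.74822998046875, 22.54153823852539), (138.20713806152344, 63.0508918762207), 87.61801147460938)
hi1 (np.int32(3156), array([507.1, -23.2,  86.5]), array([32.9, 32.9]), 35.5)
hi2 (np.int32(3766), array([498.8,  52.8,  82.6]), array([25.9, 58.1]), 74.7)
bl1 (np.int32(2716), array([567.5, -85.1,  45.8]), array([552.6, -98.8,  38. ]), array([581.5, -73.3,  48.5]))
bl2 (np.int32(2368), array([576.3,  92.5,  45.1]), array([560.1,  81.3,  38. ]), array([588.2, 107.1,  48. ]))
bl4 (np.int32(2146), array([540.2,  19.8,  46.2]), array([535.4, -48.2,  38. ]), array([552. ,  87.5,  54. ]))
```

View pics/w5.png

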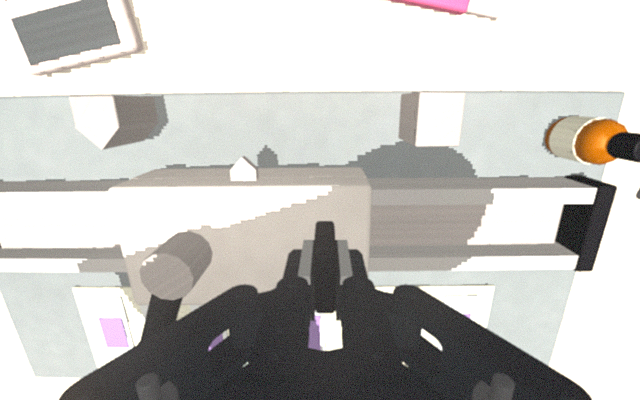

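The fin is gripped (9.5 mm). The pointer tip is at (244,157) and the wedge edge at about (105,148). Now I'll slide it 75 mm.

```bash
python3 -m creep '{"translation":[[0.02,0.5,0],[0.06,1.5,0],[0.11,2.6,0],[0.15,3.7,0],[0.2,4.8,0],[0.24,5.9,0],[0.28,6.8,0],[0.31,7.4,0]],"delta_rot":[[0,0,0],[0,0,0],[0,0,0],[0,0,0],[0,0,0],[0,0,0],[0,0,0],[0,0,0]],"hand":[0.8,0.8,0.8,0.8,0.8,0.8,0.8,0.8]}'
python3 -m creep '{"translation":[[0,0,0],[0,0,0],[0,0,0]],"delta_rot":[[0,0,0],[0,0,0],[0,0,0]],"hand":[0.8,0.8,0.8]}'
python3 - <<'E'
from meas import *
s=read_state();c2=cal("wrist");im2,d2=get_image("wrist");P2=depthpts(c2,d2)
measure(P2,im2)
np.savez("w6.npz",im=im2,d=d2,P=P2,xyz=c2["xyz"],att=c2["attitude"])
cv2.imwrite("pics/w6.png",cv2.convertScaleAbs(cv2.resize(im2[60:260,40:360],(800,500))[:,:,::-1],alpha=1.2))
E
```

```text
clock: 13.05
position: [504.4, 51.1, 39.7]
ee_rot: [1.0, -0.023, -0.0, 0.001]
contact_force: [0.2, -6.5, 6.5]
gripper_width: 9.2
grasp_force: 50.8
clock: 13.42
position: [504.4, 51.7, 39.6]
ee_rot: [1.0, -0.024, 0.0, 0.001]
contact_force: [-1.1, -2.1, 5.4]
gripper_width: 8.8
grasp_force: 50.8
carriage ((508.97576904296875, 95.62258911132812), (138.11314392089844, 66.28426361083984), 87.96373748779297)
hi1 (np.int32(3169), array([509.9,  49.8,  86.5]), array([32.1, 33. ]), 51.4)
hi2 (np.int32(3772), array([501.8, 125.7,  82.6]), array([25.6, 60.4]), 73.3)
bl1 (np.int32(2904), array([567.6, -83.7,  45.4]), array([553. , -98.6,  38. ]), array([581.8, -72.8,  48.7]))
bl2 (np.int32(2160), array([576.9,  93.7,  45.7]), array([560.2,  81.9,  38.1]), array([588.5, 106.9,  48.7]))
bl5 (np.int32(2148), array([543.1,  92.5,  46.3]), array([538.2,  24.6,  38. ]), array([554.8, 160.6,  54. ]))
```

View pics/w6.png

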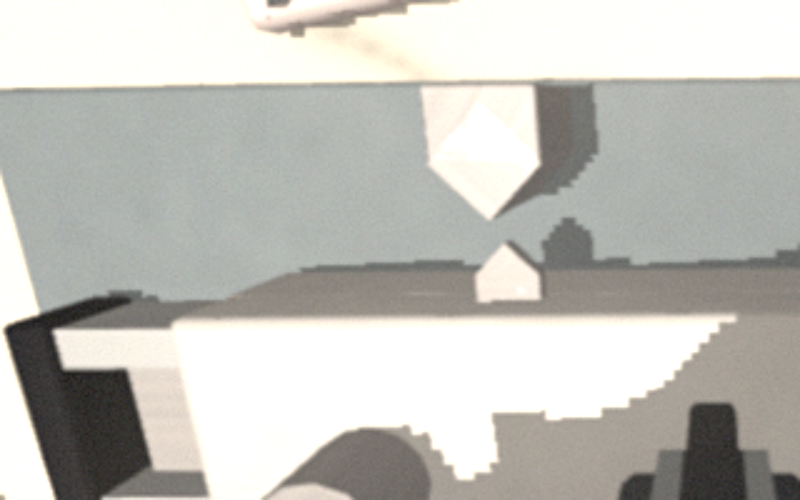

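The view shows the wedge point at crop (490,218), which is full (236,147). The pointer tip at crop (507,242) is full (243,157). I'll cast rays for the along-rail offset.

Run:
```python
from h import *
z=np.load("w6.npz");c=cal("wrist");c["xyz"]=z["xyz"];c["attitude"]=z["att"];P=z["P"]
print(c["xyz"])
for u,v in [(236,145),(236,146),(235,143),(233,120),(232,103),(243,159),(243,158),(243,165)]: print((u,v),P[v,u].round(1))
W=onplane(c,[(236,147.2)],46)[0];Q=onplane(c,[(242.8,156.8)],42)[0]
d=np.array([0.0415,0.999,0]);print(W,Q,(W-Q)@d)
# along-rail extents: pointer at z~38-47 sticking beyond carriage, block top
L=P@d; x=P[...,0]-P[...,1]*0.0415; m=(P[...,2]>41)&(P[...,2]<50)&(P[...,0]>535)&(P[...,0]<600)
for a in range(540,592,3):
    k=m&(x>a-4.0)&(x<a-1.0)&(P[...,1]>60)&(P[...,1]<130)
    if k.sum()>5: print(a,k.sum(),np.percentile(L[k],[2,50,98]).round(1), ((np.percentile(L[k],2)+np.percentile(L[k],98))/2).round(1))
```

```text
[581.18562396  46.72531473 206.52004284]
(236, 145) [561.5  94.7  46. ]
(236, 146) [560.9  95.   45.2]
(235, 143) [562.6  95.1  45.9]
(233, 120) [574.5  95.   44.4]
(232, 103) [583.   94.   45.8]
(243, 159) [553.7  92.2  44.9]
(243, 158) [554.2  92.2  44.7]
(243, 165) [550.3  92.8  44.5]
[560.37633091  94.88201373  46.        ] [554.40010335  93.02054362  42.        ] 2.107622086858045
540 500 [ 84.  117.3 150.9] 117.4
543 134 [108.9 115.1 122.4] 115.6
546 147 [109.  115.4 122. ] 115.5
549 102 [110.4 114.8 120.3] 115.4
552 45 [113.2 115.2 117.5] 115.4
561 59 [115.  117.8 121.3] 118.1
564 130 [112.1 117.9 124.3] 118.2
567 194 [109.3 117.7 127.3] 118.3
570 241 [106.6 117.9 129.3] 117.9
573 283 [106.2 117.8 129.5] 117.8
576 286 [106.3 117.7 129.7] 118.0
579 284 [106.4 117.5 129.5] 117.9
582 295 [106.3 117.5 129.5] 117.9
585 306 [106.4 117.3 129.9] 118.2
588 21 [118.2 124.4 129.5] 123.8
```

Two methods say 2.1–2.7 mm remains, so I'll nudge +2.5 mm and measure again.

```bash
python3 -m creep '{"translation":[[0.01,0.12,0],[0.01,0.25,0],[0.01,0.25,0],[0.01,0.25,0]],"delta_rot":[[0,0,0],[0,0,0],[0,0,0],[0,0,0]],"hand":[0.8,0.8,0.8,0.8]}'
cat > off.py <<'E'
from h import *
def off(P):
    d=np.array([0.0415,0.999,0]);L=P@d; x=P[...,0]-P[...,1]*0.0415; r={}
    for n,lo,hi in(("ptr",541,549),("wedge",559,584)):
        o=[]
        for a in np.arange(lo,hi,1.5):
            k=(P[...,2]>40)&(P[...,2]<50)&(x>a-1.5)&(x<a+0.5)&(P[...,1]>70)&(P[...,1]<120)
            if k.sum()>20: o.append(np.percentile(L[k],[2,98]).mean())
        r[n]=np.median(o) if o else None
    return r
E
python3 - <<'E'
from meas import *; from off import off
c2=cal("wrist");im2,d2=get_image("wrist");P=depthpts(c2,d2);print(off(P))
s=read_state();print(s["position"])
E
```

```text
clock: 13.98
position: [504.4, 53.4, 39.6]
ee_rot: [1.0, -0.024, -0.0, 0.001]
contact_force: [-0.6, -5.2, 5.1]
gripper_width: 9.4
grasp_force: 50.8
{'ptr': np.float64(117.13595316947627), 'wedge': np.float64(117.97062529932171)}
[504.45598246  53.45394803  39.64384519]
```

```bash
python3 -m creep '{"translation":[[0,0.1,0],[0,0.1,0],[0,0.1,0],[0,0.1,0],[0,0.1,2],[0,0.1,5]],"delta_rot":[[0,0,0],[0,0,0],[0,0,0],[0,0,0],[0,0,0],[0,0,0]],"hand":[0.8,0.8,3,3,3,3]}'
python3 -m creep '{"translation":[[-1,2.3,1],[-2,4.6,2],[-3,7,2],[-3.5,9.3,2],[-3.5,9.3,2]],"delta_rot":[[0,0,-7],[0,0,-14],[0,0,-21],[0,0,-27],[0,0,-27]],"hand":[3,3,3,3,3]}'
cat > arm.py <<'E'
from meas import *; from off import off
s=read_state();c=cal("wrist");im,d=get_image("wrist");P=depthpts(c,d);print(off(P),s["position"].round(1))
g=im.astype(int)
hub=np.array([507.6,127.1])
m=(abs(P[...,2]-84)<4)&(np.hypot(P[...,0]-hub[0],P[...,1]-hub[1])<64)
n,l,st,ce=cv2.connectedComponentsWithStats(m.astype(np.uint8));k=1+st[1:,4].argmax()
q=P[l==k];r=np.hypot(*(q[:,:2]-hub).T)
print(st[k],len(q))
near=q[r<11][:,:2];far=q[(r>22)&(r<54)][:,:2]
print("hub c",q[r<16][:,:2].mean(0),"far",far.mean(0),len(far),"minmax r",r.max())
v=far.mean(0)-hub;print("arm ang",np.degrees(np.arctan2(v[1],v[0])))
(vx,vy,x0,y0)=cv2.fitLine(far.astype(np.float32),cv2.DIST_L2,0,.01,.01).ravel();print("line ang",np.degrees(np.arctan2(vy,vx)), "hub offset from line",(hub[0]-x0)*vy-(hub[1]-y0)*vx)
E
python3 arm.py
```

```text
clock: 14.78
position: [503.5, 55.7, 88.5]
ee_rot: [1.0, -0.024, -0.002, 0.001]
contact_force: [1.1, 0.2, -0.7]
gripper_width: 29.9
grasp_force: 0.0
clock: 15.4
position: [469.1, 150.1, 109.0]
ee_rot: [0.967, -0.255, -0.0, -0.0]
contact_force: [-0.7, -0.0, -0.0]
gripper_width: 29.9
grasp_force: 0.0
{'ptr': np.float64(118.53021805356542), 'wedge': np.float64(118.70668624771533)} [469.1 150.1 109. ]
[ 304  138   40  100 2279] 2279
hub c [506.25233015 127.65546891] far [473.20963157 142.65358422] 787 minmax r 57.429434167469196
arm ang 155.6643917311161
line ang -24.62853 hub offset from line -0.19297189331992293
```

Pointer and wedge are within 0.2 mm of each other. The arm is at 155.4° (rail -0.39) and the hub is confirmed. Fork down and tabulate the clockwise arc.

```bash
python3 -m creep '{"translation":[[-0.2,-0.35,-3],[-0.2,-0.35,-5.5],[-0.2,-0.35,-7],[-0.2,-0.35,-7],[-0.2,-0.35,-7],[-0.2,-0.35,-7]],"delta_rot":[[0,0,5],[0,0,5],[0,0,5],[0,0,5],[0,0,5],[0,0,5]],"hand":[3,3,3,2,2,2]}'
cat > mom2.py <<'E'
from h import *
import sys
hub=np.array([507.6,127.1]);S=[];p0=None
for i in range(4):
    get_image("side");s=read_state();p=s["position"][:2]-hub;f=s["contact_force"]
    S.append([f[0],f[1],s["wrist_torque"][2],(p[0]*f[1]-p[1]*f[0])/1000])
m=np.mean(S,0);M=m[3]+m[2]
print("MOM pos",s["position"].round(1),"ang",np.degrees(np.arctan2(p[1],p[0])).round(1),"r",np.hypot(*p).round(1),"F",m[:2].round(2),"rxF",m[3].round(3),"sum",M.round(3),"+-",np.std([a[2]+a[3] for a in S]).round(3),"t",s["clock"])
sys.exit(int(abs(m[3])>float(sys.argv[1])))
E
python3 mom2.py 9
python3 - <<'E'
import numpy as np
r=44;h=np.array([507.6,127.1]);f=lambda a:r*np.array([np.cos(np.radians(a)),np.sin(np.radians(a))])
a=155.5
while a>12:
    print(a,((f(a-4)-f(a))/10).round(2),((f(a-8)-f(a))/10).round(2)); a-=8
E
```

```text
clock: 16.2
position: [467.9, 145.4, 39.9]
ee_rot: [0.977, -0.214, 0.001, -0.001]
contact_force: [0.7, -0.2, 0.7]
gripper_width: 19.9
grasp_force: 0.0
MOM pos [467.6 145.4  39.5] ang 155.4 r 44.0 F [-0.03  0.3 ] rxF -0.011 sum -0.003 +- 0.019 t 16.4
155.5 [0.14 0.27] [0.29 0.54]
147.5 [0.17 0.25] [0.37 0.49]
139.5 [0.21 0.23] [0.43 0.44]
131.5 [0.24 0.2 ] [0.49 0.37]
123.5 [0.26 0.16] [0.53 0.3 ]
115.5 [0.28 0.12] [0.57 0.22]
107.5 [0.3  0.08] [0.6  0.14]
99.5 [0.3  0.04] [0.61 0.06]
91.5 [ 0.31 -0.  ] [ 0.61 -0.03]
83.5 [ 0.3  -0.05] [ 0.6  -0.11]
75.5 [ 0.29 -0.09] [ 0.58 -0.19]
67.5 [ 0.28 -0.13] [ 0.55 -0.27]
59.5 [ 0.26 -0.17] [ 0.51 -0.35]
51.5 [ 0.23 -0.2 ] [ 0.45 -0.41]
43.5 [ 0.2  -0.23] [ 0.39 -0.47]
35.5 [ 0.17 -0.26] [ 0.32 -0.52]
27.5 [ 0.13 -0.28] [ 0.24 -0.56]
19.5 [ 0.09 -0.29] [ 0.16 -0.59]
```

```bash
python3 -m creep '{"translation":[[0.14,0.27,0],[0.29,0.54,0],[0.46,0.79,0],[0.66,1.03,0]],"delta_rot":[[0,0,-4],[0,0,-8],[0,0,-12],[0,0,-16]],"hand":[2,2,2,2]}' >/dev/null; python3 mom2.py 0.24 &&
python3 -m creep '{"translation":[[0.21,0.23,0],[0.43,0.44,0],[0.43,0.44,0]],"delta_rot":[[0,0,-4],[0,0,-8],[0,0,-8]],"hand":[2,2,2]}' >/dev/null&& python3 mom2.py 0.24 &&
python3 -m creep '{"translation":[[0.24,0.2,0],[0.49,0.37,0],[0.49,0.37,0]],"delta_rot":[[0,0,-4],[0,0,-8],[0,0,-8]],"hand":[2,2,2]}'>/dev/null && python3 mom2.py 0.24 &&
python3 -m creep '{"translation":[[0.26,0.16,0],[0.53,0.3,0],[0.53,0.3,0]],"delta_rot":[[0,0,-4],[0,0,-8],[0,0,-8]],"hand":[2,2,2]}'>/dev/null && python3 mom2.py 0.24
```

```text
MOM pos [473.1 154.9  39.1] ang 141.1 r 44.3 F [-1.97 -1.65] rxF 0.112 sum 0.148 +- 0.018 t 17.1
MOM pos [477.6 159.8  38.9] ang 132.6 r 44.4 F [-3.87 -0.72] rxF 0.148 sum 0.152 +- 0.025 t 17.675
MOM pos [483.  163.7  38.9] ang 123.9 r 44.1 F [-3.45  0.14] rxF 0.123 sum 0.132 +- 0.027 t 18.25
MOM pos [488.6 166.7  39.1] ang 115.7 r 43.9 F [-3.04  0.35] rxF 0.114 sum 0.103 +- 0.042 t 18.825
```

```bash
sed -i 's/abs(m\[3\])>/abs(M)>/' mom2.py
python3 -m creep '{"translation":[[0.28,0.12,0],[0.57,0.22,0],[0.57,0.22,0]],"delta_rot":[[0,0,-4],[0,0,-8],[0,0,-8]],"hand":[2,2,2]}' >/dev/null; python3 mom2.py 0.21 &&
python3 -m creep '{"translation":[[0.3,0.08,0],[0.6,0.14,0],[0.6,0.14,0]],"delta_rot":[[0,0,-4],[0,0,-8],[0,0,-8]],"hand":[2,2,2]}' >/dev/null&& python3 mom2.py 0.21 &&
python3 -m creep '{"translation":[[0.3,0.04,0],[0.61,0.06,0],[0.61,0.06,0]],"delta_rot":[[0,0,-4],[0,0,-8],[0,0,-8]],"hand":[2,2,2]}'>/dev/null && python3 mom2.py 0.21 &&
python3 -m creep '{"translation":[[0.31,0,0],[0.61,-0.03,0],[0.61,-0.03,0]],"delta_rot":[[0,0,-4],[0,0,-8],[0,0,-8]],"hand":[2,2,2]}'>/dev/null && python3 mom2.py 0.21 &&
python3 -m creep '{"translation":[[0.3,-0.05,0],[0.6,-0.11,0],[0.6,-0.11,0]],"delta_rot":[[0,0,-4],[0,0,-8],[0,0,-8]],"hand":[2,2,2]}'>/dev/null && python3 mom2.py 0.21
```

```text
MOM pos [494.4 169.   39.2] ang 107.5 r 43.9 F [-2.6   0.96] rxF 0.096 sum 0.124 +- 0.011 t 19.4
MOM pos [500.5 170.4  39.3] ang 99.3 r 43.9 F [-2.37  0.75] rxF 0.098 sum 0.094 +- 0.025 t 19.975
MOM pos [506.6 171.1  39.3] ang 91.4 r 44.0 F [-2.12  1.08] rxF 0.092 sum 0.128 +- 0.004 t 20.55
MOM pos [512.6 170.8  39.2] ang 83.4 r 44.0 F [-2.03  1.77] rxF 0.098 sum 0.11 +- 0.014 t 21.125
MOM pos [518.  169.6  39.2] ang 76.3 r 43.8 F [-4.79  2.57] rxF 0.23 sum 0.266 +- 0.034 t 21.7
```

The bite is felt: the moment rose from about 0.12 to 0.27 N m around 77–80°. I'll go on in small steps to 0.35.

```bash
python3 -m creep '{"translation":[[0.1,-0.03,0],[0.22,-0.06,0],[0.22,-0.06,0]],"delta_rot":[[0,0,-1.5],[0,0,-3],[0,0,-3]],"hand":[2,2,2]}' >/dev/null; python3 mom2.py 0.32 &&
python3 -m creep '{"translation":[[0.08,-0.02,0],[0.15,-0.05,0],[0.15,-0.05,0]],"delta_rot":[[0,0,-1],[0,0,-2],[0,0,-2]],"hand":[2,2,2]}' >/dev/null && python3 mom2.py 0.32
```

```text
MOM pos [519.7 169.1  39.2] ang 73.9 r 43.7 F [-5.67  3.48] rxF 0.28 sum 0.303 +- 0.049 t 22.275
MOM pos [520.9 168.6  39.2] ang 72.2 r 43.6 F [-6.88  3.87] rxF 0.337 sum 0.392 +- 0.025 t 22.85
```

About 0.35–0.39 N m is reached. I'll release by opening the fork, then lift and check.

```bash
python3 -m creep '{"translation":[[0,0,0],[0,0,0],[0,0,2],[0,0,5],[0,0,7],[0,0,7],[0,0,7]],"delta_rot":[[0,0,0],[0,0,0],[0,0,0],[0,0,0],[0,0,0],[0,0,0],[0,0,0]],"hand":[3,3,3,3,3,3,3]}'
python3 arm.py
python3 - <<'E'
from meas import *
im,d=get_image("top");P=depthpts(cal("top"),d)
cv2.imwrite("pics/t7.png",cv2.convertScaleAbs(cv2.resize(im[140:305,215:470],(800,518))[:,:,::-1],alpha=2.0))
E
```

```text
clock: 23.72
position: [521.7, 168.0, 108.2]
ee_rot: [-0.575, 0.818, 0.0, -0.001]
contact_force: [-0.4, -0.7, -0.2]
gripper_width: 29.8
grasp_force: 0.0
{'ptr': np.float64(118.44837218141797), 'wedge': np.float64(118.60772156880711)} [521.7 168.  108.2]
[ 306  141   40   99 2271] 2271
hub c [506.53745066 127.86768476] far [513.94041586 164.21949478] 773 minmax r 56.394344192462874
arm ang 80.30680228124704
line ang 78.024536 hub offset from line 1.4995839287693578
```

```bash
python3 -c "
from bench import *
print(job_done(), read_state()['clock'])"
```

```text
the job is handed in; nothing more can be done
the job is handed in; nothing more can be done
```

The job is handed in, result not shown: I freed the clamp, slid the carriage so its pointer stands about 0.2 mm from the pointed index (wrist-camera depth), tightened the lever to a measured 0.34–0.39 N m and let go; I did not measure the final shoe force.

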